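Park the canister in its dock and unscrew its tight cap

TASK

Push the square canister along the worktop, by its body and without touching its cap, until it sits fully home in the wooden dock that will stop it turning. Then unscrew the tight cap with repeated twists until it comes free, and lay it top up on the cork coaster, wholly on it, leaving the canister standing in the dock. Keep the canister upright on the worktop throughout and leave the egg cup, tin, mug and milk jug where they stand.

Things in the scene. Friction and masses are not known exactly. Their poses are not given: they have to be found in the camera images.
- jar: Square steel canister, loose, about 0.55 kg, body 90 x 90 mm and 58 mm high (wider than the gripper opens: push it). Origin at the centre of its underside, z up, x and y square to its sides; the four sides are alike. With its cap on it stands 92 mm high. Wall cabinets hang from 0.45 m above the worktop from about x = 0.6 m on: keep the wrist out of them.
- jar_mouth (a point): Centre of the canister's mouth, 86 mm above its underside: top of its round plastic neck (44 mm across, 54 mm over the screw thread), hidden under the cap. In the neck a seal with a crossbar is dragged round by the cap: turning takes about 0.2 to 0.3 N m, more than the canister's friction on the worktop resists, so it must stand in the dock to be unscrewed.
- cap: Black ribbed round screw cap, 64 mm diameter, 30 mm high, 0.07 kg, loose but screwed on the neck. Origin on its axis at its lower rim, 61.5 mm above the canister's underside when closed (under it the canister's flat top, 60 mm); z up through its top.
- cap_top (a point): Centre of the cap's top face. The cap opens anticlockwise seen from above, climbs 20 mm a turn (9 mm in all, no spring) and leaves the thread after about 165 degrees (2.9 rad); then lift it straight up, at least 30 mm, to clear the neck. Pulled sooner it lifts the canister. Let go half way, it stays where it is. Further turning after that does no harm.
- dock: Fixed wooden U-shaped bracket, walls 45 mm high, 14 mm thick, no floor, 135 mm wide outside. Origin on the worktop at the seat's centre; +x points into the dock, its open side faces -x. Inside faces: back wall at x = +47.5 mm, side walls at y = +-47.5 mm, running out to x = -29 mm. Canister fully home (against the back wall): its centre at x = +2.5 mm.
- dock_mouth (a point): Middle of the dock's open end on the worktop, 57 mm in -x from its origin. From the ends of the side walls (x = -29 mm) lips flare outward to here, about 120 mm apart. The wood is waxed and slippery.
- coaster: Loose round cork coaster, 94 mm diameter, 9 mm thick, lying flat on the right. Origin at the centre of its underside.
- egg_cup: Bystander: white egg cup, 45 mm diameter, 58 mm high. Origin at the centre of its underside.
- tin: Bystander: low food tin, 76 mm diameter, 58 mm high. Origin at the centre of its underside.
- mug: Bystander: grey mug, 86 x 117 mm with handle, 88 mm high. Origin near the centre of its underside.
- milk_jug: Bystander: grey milk jug, 85 x 118 mm with handle, 98 mm high. Origin near the centre of its underside.
Not all that is in view belongs to the job. Of the things like the cap, leave any that is yellow; of the rest the larger one is meant.

How it is judged:
On the way, in this order (a step that is already met when the one before it is completed fails the run):
1. the canister stands fully home in the dock (x of jar in the frame of dock above -0.01 m and y of jar in the frame of dock between -0.008 and 0.008 m and height (world z) of jar below 0.005 m and angle between jar's own z axis and vertical below 0.1 rad), for 0.2 s.
2. the cap is off, lifted clear of the neck, with the canister still in the dock (z of cap in the frame of jar above 0.088 m and x of jar in the frame of dock above -0.016 m and height (world z) of jar below 0.006 m), for 0.1 s.
At the end, for the whole second after the job is handed in: The cap lies at rest, top up and flat, on the coaster, its centre within 18 mm of the coaster's; the canister stands upright in the dock, no more than 16 mm short of the dock's origin (horizontal distance between cap and coaster below 0.018 m and z of cap in the frame of coaster above 0.006 m and height (world z) of cap below 0.014 m and angle between cap's own z axis and vertical below 0.12 rad and linear speed of cap below 0.02 m/s and height (world z) of each of coaster, jar below 0.005 m and x of jar in the frame of dock above -0.016 m and angle between jar's own z axis and vertical below 0.1 rad); the robot touches nothing.
It fails at once if the fingers touch the cap while the canister is still outside the dock (more than 20 mm short of home) (contact force between the fingers and cap above 1 N and x of jar in the frame of dock below -0.02 m).
It fails at once if the canister is lifted more than 15 mm off the worktop or tipped (height (world z) of jar above 0.015 m or angle between jar's own z axis and vertical above 0.25 rad).
It fails at once if a bystander is moved by more than 25 mm (distance of any of egg_cup, tin, mug, milk_jug from where it was at the start of the episode above 0.025 m).
It also fails if it takes over 72 s, if anything falls off the work surface, if the arm or the gripper's body presses on something with over 40 N, if the wrist force passes 120 N, or if a joint passes its speed limit or range.

ROBOT

A 7-joint arm with a two-finger parallel gripper is mounted at the origin on a cart in front of the work surface, level with it; the furniture and walls round the work are solid. World frame = base frame: x ahead of the robot, y to its left, z up, the work surface at z = 0. Lengths are in m, angles in rad, forces in N, time in s.
With the tool pointing down it reaches from about 0.35 to 0.9 m from the base axis. Payload 8.1 kg.
Tool frame: the origin (TCP) lies midway between the tips of the shut fingers; the grasp point (between the pads) lies 19 mm behind it; z points along the fingers, y is the line along which they close (so a half turn about z gives the same grasp; the last joint's range is limited). The gripper opens to 92 mm and grips with 3 to 60 N. Pads are 19 mm wide; open, the fingers measure 130 mm over their backs; the gripper's body (75 mm by 190 mm) begins 47 mm behind the grasp point.
Start: joints at [1.129, 0.434, 0.025, 1.573, -0.012, 1.134, -0.075], TCP at [0.208, -0.589, 0.227] pointing down, gripper open.
Joint ranges: [-2.62, 2.62], [-0.44, 2.09], [-1.27, 1.32], [0.08, 2.57], [-1.32, 4.46], [0.12, 2], [-2.74, 2.74]. Speed limits (rad/s): [2.22, 2.22, 3.01, 3.01, 3.14, 3.14, 3.14].

INTERFACE

Orientations are given as a rotation vector (axis times angle).
In Python, from cell import arm gives the robot as it stands.
- The arm moves only by the tool carry_out, never from a script. Its arguments are lists of equal length, an entry for each row: "claw": the finger opening in cm, from 0 to 9.18; "delta_pos": the shift along the tool's x, y, z in cm, a list of three; "angular": the turn, a rotation vector about the tool's x, y, z in rad, a list of three. In form: {"claw": [claw, ...], "delta_pos": [[dx, dy, dz], ...], "angular": [[ax, ay, az], ...]}. A call has 1 to 20 rows; each row shifts and turns the commanded pose from where the row before left it, along the tool's axes as they then stand; what a row does not reach is not made up. A row lasts 1/10 s, in which the tool goes at most 50 mm and 8.59 degrees, less where a joint would pass 70% of its speed; a pose out of reach is approached as far as the arm can. A call with a gripper value outside its range is refused whole. The fingers move at their own pace and stop on an object; "force" is the grip in N (left out, the last holds). Time passes only in rows, so rows that do not move let the fingers close. It gives the time, the measured TCP pose, the force, the opening and the grip force at its end, in the units of the state.
- arm.observe(): the state, without advancing time (a new reading comes with each control period).
- arm.get_image(name): name is "side" or "top"; returns a dict with "frame" (420x560x3 uint8, red, green, blue), "mtx" (3x3 intrinsics, pixels), "T" (4x4, takes a point from camera to world coordinates). Camera axes: x right, y down, z forward; pixel columns grow to the right and rows downward; lengths in m; the calibration is good to about 2 mm. A picture is of the moment at which its call begins. There is no depth.
- arm.sign_off(): hands the job in; it is judged then, once.
Trained networks look in a picture, given as the dict that the camera call returned (one of the last four; its "shot" number tells which), for a name from the list of things; names that differ only in an ending like _2 or _b are one class to them, and where a whole thing is asked for, a point or a joint stands for the part that bears it (a point fixed in the world has none). Each returns a list of dicts, best first, with "conf" (0 to 1); they miss things now and then, are a little off and sometimes report something else, mostly with a low value. They report only what shows in the picture. A call takes as long as a camera call. They do not tell look-alikes from the thing itself.
- arm.look_for(label, picture): "centre" ([column, row] as shares, 0 to 1, of the picture: columns of its width, rows of its height, amid what is visible of it).
- arm.trace(label, picture): "region" (420x560 bool, what is visible of it) and "centre" ([column, row] as shares, 0 to 1, of the picture: columns of its width, rows of its height, amid what is visible of it).
- arm.place_of(label, picture): "centre" ([column, row] as shares, 0 to 1, of the picture: columns of its width, rows of its height: a listed point, or the origin of a listed thing).
The state is a dict: "clock": time; "joints": joint angles; "dq": joint speeds; "joint_efforts": joint torques, N m; "position": TCP position; "ee_rot": TCP orientation; "force": force on the tool from outside, world axes, zero at the start; "ft_torque": the same for the moment, N m; "width": opening from 0.0 (shut) to 1.0 (fully open); "gripper_force": force on a finger pad.
Only numpy, scipy, OpenCV 4.12 (cv2) and the standard library are available. Lean on these libraries where they do the work, as an engineer would, in place of code of your own. Each camera call takes 0.05 s, during which the arm holds its last target. There are 200 camera calls.

## Working session

There is one attempt and no reset: what is moved stays moved. The work goes in short steps, Python scripts to look and compute and a tool call to move; the robot and the scene stay as the last step left them, time stands still between calls to the robot, and variables do not carry over. Pictures are saved under pics/ and viewed, at most 10 in all, crops included, and the job is handed in when it is done.

Besides the shell and the picture viewer there is one more tool, called after "Emit:" as name(argument=value, ...) on one line, values as JSON. carry_out: Moves the arm, as the interface text tells. Its arguments: {"type":"object","properties":{"claw":{"type":"array","items":{"type":"number"}},"delta_pos":{"type":"array","items":{"type":"array","items":{"type":"number"}}},"angular":{"type":"array","items":{"type":"array","items":{"type":"number"}}},"force":{"type":"number"}},"required":["claw","delta_pos","angular"]}

```bash
mkdir -p pics
cat > h.py <<'E'
import numpy as np, cv2
from cell import arm
from scipy.spatial.transform import Rotation as R
def ray(c,p):
    uv=np.array([p[0]*560,p[1]*420,1.]); d=np.linalg.inv(c["mtx"])@uv
    return c["T"][:3,3], c["T"][:3,:3]@d
def onplane(c,p,z):
    o,d=ray(c,p); return o+d*(z-o[2])/d[2]
def tri(a,b):
    (o1,d1),(o2,d2)=a,b
    s=np.linalg.lstsq(np.c_[d1,-d2],o2-o1,rcond=None)[0]
    p,q=o1+d1*s[0],o2+d2*s[1]; return (p+q)/2,np.linalg.norm(p-q)
def save(c,n): cv2.imwrite("pics/"+n,c["frame"][:,:,::-1])
E
python3 - <<'E'
from h import *
np.set_printoptions(precision=3,suppress=True)
print(arm.observe())
C={n:arm.get_image(n) for n in("side","top")}
for n in C: print(n,C[n]["T"],C[n]["mtx"][0]); 
cv2.imwrite("pics/a.png",np.vstack([C["side"]["frame"],C["top"]["frame"]])[:,:,::-1][::1]) if 0 else [save(C[n],n+"0.png") for n in C]
for l in "jar jar_mouth cap cap_top dock dock_mouth coaster egg_cup tin mug milk_jug".split():
    z={'jar_mouth':.086,'cap':.0615,'cap_top':.0915}.get(l,0)
    r={n:arm.place_of(l,C[n]) for n in C}
    for n in C:
        for k in r[n][:3]: print(l,n,round(k["conf"],2),np.array(k["centre"])*[560,420],onplane(C[n],k["centre"],z))
    if r["side"] and r["top"]: print("  tri",*tri(ray(C["side"],r["side"][0]["centre"]),ray(C["top"],r["top"][0]["centre"])))
E
```

```text
{'clock': 0.0, 'joints': array([ 1.129,  0.435,  0.025,  1.574, -0.012,  1.134, -0.075]), 'dq': array([-0.   ,  0.   ,  0.001,  0.001,  0.002, -0.002, -0.002]), 'joint_efforts': array([ -0.002, -66.786,   0.984, -31.446,  -0.061,   0.043,   0.   ]), 'position': array([ 0.208, -0.589,  0.226]), 'ee_rot': array([-3.095, -0.529,  0.001]), 'force': array([-1.022, -0.308, -0.083]), 'ft_torque': array([-0.011,  0.021,  0.016]), 'gripper_force': 0.0, 'width': 1.0034945298533289}
side [[-0.886 -0.281  0.369  0.055]
 [-0.464  0.504 -0.729  0.902]
 [ 0.018 -0.817 -0.577  0.786]
 [ 0.     0.     0.     1.   ]] [445.293   0.    276.213]
top [[ 0.008 -0.996  0.085  0.418]
 [-1.    -0.009 -0.011  0.033]
 [ 0.012 -0.085 -0.996  1.401]
 [ 0.     0.     0.     1.   ]] [544.871   0.    267.367]
jar side 0.58 [292.88  236.502] [0.454 0.007 0.   ]
jar side 0.23 [290.024 208.404] [ 0.522 -0.112  0.   ]
jar top 0.65 [269.304 244.104] [0.462 0.011 0.   ]
jar top 0.64 [220.696 164.808] [0.667 0.139 0.   ]
  tri [0.458 0.009 0.001] 0.00883674142135989
jar_mouth side 0.88 [290.024 207.606] [ 0.472 -0.005  0.0
[... 1356 characters left out ...]
0.   ]
egg_cup side 0.17 [290.976 209.118] [ 0.518 -0.11   0.   ]
egg_cup top 0.8 [353.024 270.69 ] [ 0.396 -0.204  0.   ]
  tri [ 0.387 -0.209 -0.015] 0.017537164774098963
tin side 0.61 [241.304 219.618] [0.622 0.009 0.   ]
tin side 0.37 [208.208 238.014] [0.658 0.127 0.   ]
tin top 0.97 [275.128 180.18 ] [ 0.628 -0.003  0.   ]
  tri [ 0.63  -0.003 -0.01 ] 0.0005067944174817821
mug side 0.56 [206.024 238.308] [0.663 0.131 0.   ]
mug top 0.81 [223.384 166.11 ] [0.663 0.132 0.   ]
  tri [0.663 0.132 0.   ] 0.0009393552526222816
milk_jug side 0.83 [276.304 182.406] [ 0.628 -0.225  0.   ]
milk_jug top 0.7 [361.592 178.29 ] [ 0.635 -0.228  0.   ]
  tri [ 0.633 -0.229 -0.003] 0.004968060931745176
```

View pics/top0.png

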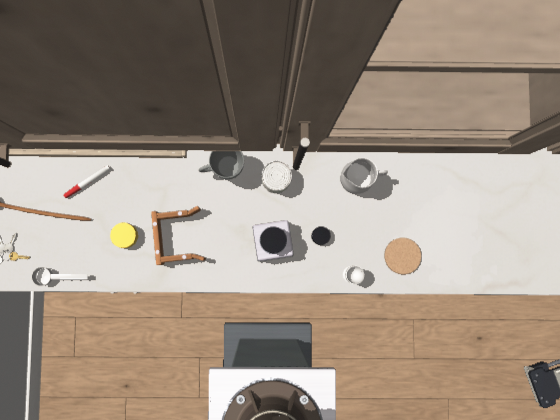

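View pics/side0.png

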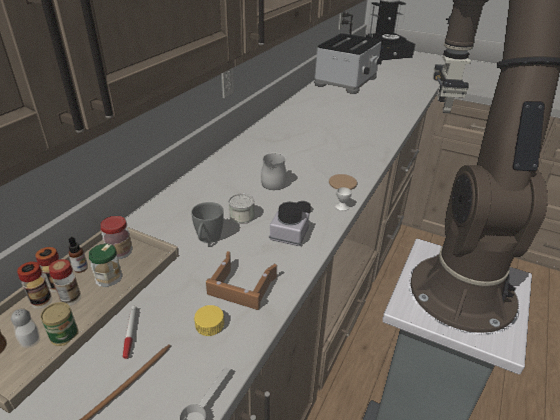

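The top view shows the canister near (272,240) with the dock to its left, back wall at (157,237) and open to the right. The coaster is at (403,256). The decoys are a small black cap at (320,236) and a yellow cap at (123,235). Next I fit model silhouettes to get poses.

```bash
cat >> h.py <<'E'
from scipy.optimize import minimize
def box(x0,x1,y0,y1,z0,z1): return np.array([[x,y,z] for x in(x0,x1) for y in(y0,y1) for z in(z0,z1)])
def cyl(r,z0,z1): t=np.linspace(0,2*np.pi,40); return np.vstack([np.c_[r*np.cos(t),r*np.sin(t),0*t+z] for z in(z0,z1)])
def lip(s): return np.array([[x,s*y,z] for x,y in((-.029,.0475),(-.029,.0615),(-.057,.060),(-.057,.074)) for z in(0,.045)])
MODEL={"dock":[box(.0475,.0615,-.0675,.0675,0,.045),box(-.029,.05,.0475,.0615,0,.045),box(-.029,.05,-.0615,-.0475,0,.045),lip(1),lip(-1)],
 "jar":[box(-.045,.045,-.045,.045,0,.058),cyl(.032,.06,.0915)],"cap":[cyl(.032,0,.03)],"coaster":[cyl(.047,0,.009)]}
S=4
def sil(l,p,c,z=0):
    m=np.zeros((420*S,560*S),np.uint8); a=np.cos(p[2]),np.sin(p[2]); T=np.linalg.inv(c["T"])
    for v in MODEL[l]:
        w=np.c_[a[0]*v[:,0]-a[1]*v[:,1]+p[0],a[1]*v[:,0]+a[0]*v[:,1]+p[1],v[:,2]+z]
        q=(w@T[:3,:3].T+T[:3,3])@c["mtx"].T; q=(q[:,:2]/q[:,2:])*S
        cv2.fillConvexPoly(m,cv2.convexHull(q.astype(np.float32).round().astype(np.int32)),1)
    return m
def fit(l,p0,obs,z=0):  # obs: list of (camera, mask)
    big=[(c,cv2.resize(m.astype(np.uint8),None,fx=S,fy=S,interpolation=0)) for c,m in obs]
    def cost(p):
        e=0
        for c,m in big:
            s=sil(l,p,c,z); e+=1-(s&m).sum()/max(1,(s|m).sum())
        return e
    p0=np.array(p0,float); r=minimize(cost,p0,method="Nelder-Mead",options=dict(initial_simplex=np.vstack([p0]+[p0+d for d in np.diag([.02,.02,.2])]),xatol=1e-4,fatol=1e-4))
    return r.x,r.fun
def pick(l,c,near=None,tol=25):
    for k in arm.trace(l,c):
        d=np.array(k["centre"])*[560,420]
        if near is None or np.hypot(*(d-near))<tol: return k["region"],round(k["conf"],2),d.round()
    return None
E
python3 - <<'E'
from h import *
np.set_printoptions(precision=4,suppress=True)
C={n:arm.get_image(n) for n in("side","top")}
for l,p0,ne in(("dock",(.46,.23,1.57),{"side":(244,280),"top":(175,236)}),("jar",(.466,.006,.1),{"side":(290,222),"top":(272,240)}),("coaster",(.428,-.318,0),{"side":(343,182),"top":(402,257)})):
    o=[]
    for n in C:
        k=pick(l,C[n],ne[n])
        if k: print(l,n,k[1:],k[0].sum()); o.append((C[n],k[0]))
        else: print("missing",l,n)
    if l=="dock" and len(o)<2:
        h=cv2.cvtColor(C["top"]["frame"],cv2.COLOR_RGB2HSV); m=(h[...,1]>90); b=np.zeros_like(m); b[195:275,145:220]=1; o.append((C["top"],m&b)); print((m&b).sum())
    for q in [o]+[[x] for x in o]: print(l,*fit(l,p0,q))
E
```

```text
missing dock side
dock top (0.57, array([161., 234.])) 984
771
dock [0.4802 0.2388 1.6839] 0.3941861750902109
dock [0.481  0.2382 1.6864] 0.11571625661071505
dock [0.4803 0.2391 1.6896] 0.27045441080632737
jar side (0.72, array([293., 228.])) 884
jar top (0.78, array([261., 251.])) 829
jar [0.4688 0.0035 0.1777] 0.7977744120282982
jar [0.4665 0.0034 0.2171] 0.37331793755828935
jar [0.4694 0.0035 0.1687] 0.4150832161806721
missing coaster side
missing coaster top
coaster [ 0.428 -0.318  0.   ] 0.0
```

Run:
```python
from h import *
np.set_printoptions(precision=4,suppress=True)
C={n:arm.get_image(n) for n in("side","top")}
o=[]
for n,ne in {"side":(290,222),"top":(272,240)}.items():
    a,b=pick("jar",C[n],ne),pick("cap",C[n],ne,12); print(n,a[1:],b and b[1:])
    m=a[0]|b[0] if b else a[0]
    o.append((C[n],m))
for q in [o]+[[x] for x in o]: print("jar",*fit("jar",(.468,.004,.1),q))
p,_=fit("jar",(.468,.004,.1),o)
ov=[]
for n,sl in (("top",(slice(190,280),slice(140,340))),("side",(slice(180,310),slice(190,350)))):
    f=cv2.resize(C[n]["frame"],None,fx=S,fy=S)[:,:,::-1].copy()
    for l,pp in(("jar",p),("dock",(.4802,.2388,1.686)),("coaster",(.427,-.318,0))):
        cs,_=cv2.findContours(sil(l,pp,C[n]),cv2.RETR_LIST,cv2.CHAIN_APPROX_NONE); cv2.drawContours(f,cs,-1,(0,255,0),1)
    ov.append(f[sl[0].start*S:sl[0].stop*S,sl[1].start*S:sl[1].stop*S])
cv2.imwrite("pics/ov1.png",ov[0]); cv2.imwrite("pics/ov2.png",ov[1])
```

```text
side (0.85, array([291., 228.])) (0.78, array([291., 212.]))
top (0.91, array([260., 250.])) (0.55, array([272., 240.]))
jar [0.469  0.0032 0.179 ] 0.12558664410745246
jar [0.468  0.0006 0.2151] 0.06872195815379145
jar [0.4697 0.0033 0.1673] 0.04260069254601784
```

View pics/ov1.png

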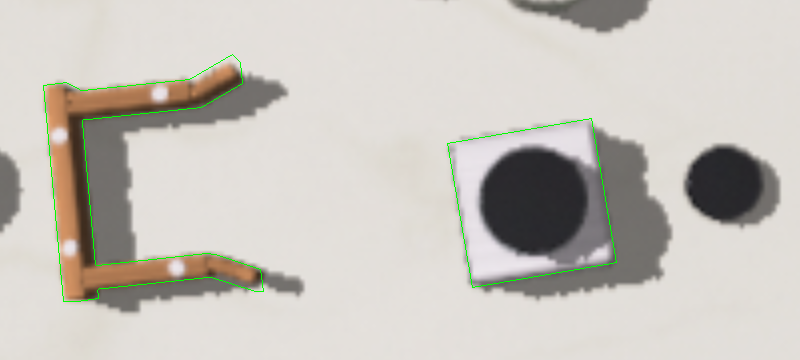

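View pics/ov2.png

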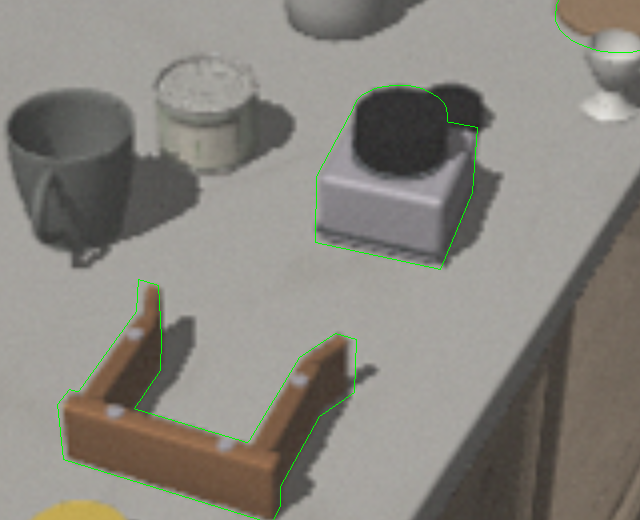

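The overlays fit well: jar at about (0.469, 0.003) with yaw 0.179, dock at about (0.480, 0.239) with heading 1.686. The jar stands about 38 mm off the dock axis towards the robot. I'll first push it away from the robot onto the axis, then push it in.

```bash
cat >> h.py <<'E'
def go(xyz,head,s=None):
    """needed turn (tool rotvec) and shift (tool axes after that turn, cm)"""
    s=s or arm.observe(); R0=R.from_rotvec(s["ee_rot"])
    x=np.array([np.cos(head),np.sin(head),0]); z=np.array([0,0,-1.]); G=np.c_[x,np.cross(z,x),z]
    print("t",s["clock"],"pos",s["position"].round(4),"head",np.arctan2(*R0.as_matrix()[[1,0],0]).round(3),"j7",s["joints"][6].round(3),"F",s["force"].round(1))
    print("turn",(R0.inv()*R.from_matrix(G)).as_rotvec().round(3),"shift after cm",(G.T@(np.array(xyz)-s["position"])*100).round(2),"shift now",(R0.inv().apply(np.array(xyz)-s["position"])*100).round(2))
E
python3 -c "
from h import *
go((.3957,-.010,.2),.179)"
```

```text
t 1.9 pos [ 0.2077 -0.5895  0.2267] head 0.339 j7 -0.075 F [ 0.4  0.  -0.2]
turn [0.   0.   0.16] shift after cm [ 28.82 -53.68   2.67] shift now [ 36.99 -48.41   2.67]
```

Emit:
carry_out(claw=[4, 4, 4, 4, 4, 4, 4, 4, 4, 4, 4, 4, 4, 4, 4, 4, 4, 4], delta_pos=[[0, 0, 0], [0, 0, 0], [1.92, -3.58, 0.18], [1.92, -3.58, 0.18], [1.92, -3.58, 0.18], [1.92, -3.58, 0.18], [1.92, -3.58, 0.18], [1.92, -3.58, 0.18], [1.92, -3.58, 0.18], [1.92, -3.58, 0.18], [1.92, -3.58, 0.18], [1.92, -3.58, 0.18], [1.92, -3.58, 0.18], [1.92, -3.58, 0.18], [1.92, -3.58, 0.18], [1.92, -3.58, 0.18], [1.92, -3.58, 0.18], [0, 0, 0]], angular=[[0, 0, 0.08], [0, 0, 0.08], [0, 0, 0], [0, 0, 0], [0, 0, 0], [0, 0, 0], [0, 0, 0], [0, 0, 0], [0, 0, 0], [0, 0, 0], [0, 0, 0], [0, 0, 0], [0, 0, 0], [0, 0, 0], [0, 0, 0], [0, 0, 0], [0, 0, 0], [0, 0, 0]])

```text
clock: 3.7
position: [0.3972, -0.0049, 0.2002]
ee_rot: [-3.126, -0.291, -0.003]
force: [0.5, -0.3, -0.2]
width: 0.433
gripper_force: 0.0
```

```bash
python3 -c "
from h import *
go((.3957,-.010,.038),.179); print(arm.observe()['width'],arm.observe()['joints'])"
```

```text
t 3.7 pos [ 0.3972 -0.0049  0.2002] head 0.186 j7 -1.571 F [ 0.5 -0.3 -0.2]
turn [-0.002 -0.002  0.007] shift after cm [-0.24  0.47 16.22] shift now [-0.28  0.5  16.21]
0.43257528278038143 [ 0.26687886  0.12214721 -0.42035392  2.09642967  0.05988571  0.93211327
 -1.57148956]
```

Emit:
carry_out(claw=[4, 4, 4, 4, 4, 4, 4], delta_pos=[[-0.2, 0.3, 3.2], [0, 0, 3.2], [0, 0, 3.2], [0, 0, 3.2], [0, 0, 2.4], [0, 0, 1.0], [0, 0, 0]], angular=[[0, 0, 0.005], [0, 0, 0], [0, 0, 0], [0, 0, 0], [0, 0, 0], [0, 0, 0], [0, 0, 0]])

```text
clock: 4.4
position: [0.3935, -0.0135, 0.037]
ee_rot: [3.13, 0.273, -0.004]
force: [-0.4, -0.0, 0.7]
width: 0.436
gripper_force: 0.0
```

```bash
python3 -c "
from h import *
go((.4526,.0014,.038),.115)"
```

```text
t 4.4 pos [ 0.3935 -0.0135  0.037 ] head 0.174 j7 -1.778 F [-0.4 -0.   0.7]
turn [-0.     0.002  0.059] shift after cm [ 6.04 -0.8  -0.1 ] shift now [ 6.08 -0.45 -0.11]
```

Emit:
carry_out(claw=[4, 4, 4, 4, 4, 4, 4, 4, 4, 4, 4, 4, 4, 4], delta_pos=[[0.5, -0.2, -0.05], [0.5, -0.2, -0.05], [0.5, 0, 0], [0.5, 0, 0], [0.5, 0, 0], [0.5, 0, 0], [0.5, 0, 0], [0.5, 0, 0], [0.5, 0, 0], [0.5, 0, 0], [0.5, 0, 0], [0.5, 0, 0], [0, 0, 0], [0, 0, 0]], angular=[[0, 0, 0], [0, 0, 0], [0, 0, 0], [0, 0, 0], [0, 0, 0.01], [0, 0, 0.01], [0, 0, 0.01], [0, 0, 0.01], [0, 0, 0.01], [0, 0, 0.01], [0, 0, 0], [0, 0, 0], [0, 0, 0], [0, 0, 0]])

```text
clock: 5.8
position: [0.4537, -0.0, 0.0389]
ee_rot: [-3.136, -0.179, -0.002]
force: [-0.7, 0.6, 0.2]
width: 0.436
gripper_force: 0.0
```

Emit:
carry_out(claw=[4, 4, 4, 4, 4, 4, 4], delta_pos=[[-1.5, 0, 0], [-2.5, 0, 0], [-0.5, 0, -3], [0, 0, -4], [0, 0, -4], [0, 0, -2], [0, 0, 0]], angular=[[0, 0, 0], [0, 0, 0], [0, 0, 0], [0, 0, 0], [0, 0, 0], [0, 0, 0], [0, 0, 0]])

```text
clock: 6.5
position: [0.4103, -0.0051, 0.1717]
ee_rot: [3.136, 0.178, 0.011]
force: [-0.7, -0.5, -0.1]
width: 0.437
gripper_force: 0.0
```

```bash
cat > jar.py <<'E'
from h import *
import sys
np.set_printoptions(precision=4,suppress=True)
p0=eval(sys.argv[1]); D=np.array([.4802,.2388]); th=1.686
Rd=np.array([[np.cos(th),np.sin(th)],[-np.sin(th),np.cos(th)]])
o=[]
for n in("side","top"):
    c=arm.get_image(n); q=np.linalg.inv(c["T"])@[*p0[:2],.04,1]; q=c["mtx"]@q[:3]; ne=q[:2]/q[2]
    a=pick("jar",c,ne,35); b=pick("cap",c,ne,22); save(c,f"{n}_{c['shot']}.png")
    if a is None: print("no jar",n); continue
    o.append((c,a[0]|b[0] if b else a[0])); print(n,a[1:],b and b[1:])
for q in [o]+([[x] for x in o] if len(o)>1 else []):
    p,e=fit("jar",p0,q); print("jar",p,e,"in dock",Rd@(p[:2]-D),"yaw err",p[2]-th+np.pi/2)
E
python3 jar.py "(.507,.008,.115)"; python3 -c "
from h import *
go((.5,-.1,.15),-1.456)"
```

```text
side (0.82, array([279., 224.])) (0.78, array([277., 209.]))
top (0.6, array([260., 220.])) (0.69, array([270., 224.]))
jar [0.5084 0.0044 0.123 ] 0.23283270055484162 in dock [-0.2361 -0.0011] yaw err 0.007834569451736995
jar [0.507  0.0015 0.1748] 0.0865948025226998 in dock [-0.2388  0.0006] yaw err 0.05963530911881154
jar [0.5119 0.0054 0.1362] 0.12249851170032511 in dock [-0.2355 -0.0047] yaw err 0.020985304414384176
t 6.8 pos [ 0.4074 -0.0053  0.1677] head 0.114 j7 -1.678 F [-0.2 -0.1 -1.3]
turn [1.00e-03 2.00e-03 1.57e+00] shift after cm [10.47 -8.12  1.77] shift now [ 8.13 10.46  1.75]
```

Emit:
carry_out(claw=[4, 4, 4, 4, 4, 4, 4, 4, 4, 4, 4], delta_pos=[[0, 0, 0], [0, 0, 0], [0, 0, 0], [0, 0, 0], [0, 0, 0], [0, 0, 0], [0, 0, 0], [0, 0, 0], [0, 0, 0], [0, 0, 0], [0, 0, 0]], angular=[[0, 0, 0.143], [0, 0, 0.143], [0, 0, 0.143], [0, 0, 0.143], [0, 0, 0.143], [0, 0, 0.143], [0, 0, 0.143], [0, 0, 0.143], [0, 0, 0.143], [0, 0, 0.143], [0, 0, 0.143]])

```text
clock: 7.9
position: [0.406, -0.0089, 0.1627]
ee_rot: [2.603, -1.733, -0.019]
force: [0.0, 0.4, -1.2]
width: 0.438
gripper_force: 0.0
```

```bash
python3 -c "
from h import *
go((.5153,-.064,.17),-1.456)"
```

```text
t 7.9 pos [ 0.406  -0.0089  0.1627] head -1.175 j7 -2.742 F [ 0.   0.4 -1.2]
turn [ 0.019 -0.001  0.281] shift after cm [  6.72 -10.23  -0.73] shift now [ 9.29 -7.94 -0.9 ]
```

Joint 7 hit its limit in that direction, so I'll turn the other way to heading 1.686.

Emit:
carry_out(claw=[4, 4, 4, 4, 4, 4, 4, 4, 4, 4, 4, 4, 4, 4, 4, 4, 4, 4, 4, 4], delta_pos=[[0, 0, 0], [0, 0, 0], [0, 0, 0], [0, 0, 0], [0, 0, 0], [0, 0, 0], [0, 0, 0], [0, 0, 0], [0, 0, 0], [0, 0, 0], [0, 0, 0], [0, 0, 0], [0, 0, 0], [0, 0, 0], [0, 0, 0], [0, 0, 0], [0, 0, 0], [0, 0, 0], [0, 0, 0], [0, 0, 0]], angular=[[0, 0, -0.143], [0, 0, -0.143], [0, 0, -0.143], [0, 0, -0.143], [0, 0, -0.143], [0, 0, -0.143], [0, 0, -0.143], [0, 0, -0.143], [0, 0, -0.143], [0, 0, -0.143], [0, 0, -0.143], [0, 0, -0.143], [0, 0, -0.143], [0, 0, -0.143], [0, 0, -0.143], [0, 0, -0.143], [0, 0, -0.143], [0, 0, -0.143], [0, 0, -0.143], [0, 0, -0.143]])

```text
clock: 9.9
position: [0.406, -0.0087, 0.1625]
ee_rot: [-2.074, -2.346, 0.025]
force: [1.0, -0.2, -0.2]
width: 0.436
gripper_force: 0.0
```

```bash
python3 -c "
from h import *
go((.5153,-.064,.17),1.686); print(arm.observe()['joints'])"
```

```text
t 9.9 pos [ 0.406  -0.0087  0.1625] head 1.694 j7 0.019 F [ 1.  -0.2 -0.2]
turn [-0.019  0.003  0.008] shift after cm [-6.75 10.22 -0.75] shift now [-6.83 10.16 -0.93]
[-0.15318338  0.1678339   0.04577257  2.1456211  -0.00629262  0.84755741
  0.01912657]
```

Emit:
carry_out(claw=[4, 4, 4, 4, 4, 4, 4, 4, 4, 4, 4], delta_pos=[[-1.7, 2.55, -0.2], [-1.7, 2.55, -0.2], [-1.7, 2.55, -0.2], [-1.65, 2.55, -0.2], [0, 0, 0], [0, 0, 0], [0, 0, 3], [0, 0, 3], [0, 0, 2], [0, 0, 0], [0, 0, 0]], angular=[[-0.02, 0.003, 0.008], [0, 0, 0], [0, 0, 0], [0, 0, 0], [0, 0, 0], [0, 0, 0], [0, 0, 0], [0, 0, 0], [0, 0, 0], [0, 0, 0], [0, 0, 0]])

```text
clock: 11.0
position: [0.5147, -0.0639, 0.0912]
ee_rot: [2.096, 2.339, 0.002]
force: [0.1, 0.3, 1.1]
width: 0.433
gripper_force: 0.0
```

```bash
python3 -c "
from h import *
go((.5153,-.064,.038),1.686)"
```

```text
t 11.0 pos [ 0.5147 -0.0639  0.0912] head 1.68 j7 0.182 F [0.1 0.3 1.1]
turn [ 0.001 -0.001 -0.006] shift after cm [-0.01  0.06  5.32] shift now [-0.02  0.05  5.32]
```

Emit:
carry_out(claw=[4, 4, 4, 4], delta_pos=[[0, 0.05, 2.5], [0, 0, 2], [0, 0, 0.8], [0, 0, 0]], angular=[[0, 0, -0.006], [0, 0, 0], [0, 0, 0], [0, 0, 0]])

```text
clock: 11.4
position: [0.5159, -0.0642, 0.0383]
ee_rot: [2.09, 2.345, 0.003]
force: [0.3, -0.1, 0.1]
width: 0.435
gripper_force: 0.0
```

Emit:
carry_out(claw=[4, 4, 4, 4, 4, 4, 4, 4, 4, 4, 4, 4, 4, 4, 4, 4, 4, 4, 4, 4], delta_pos=[[0.5, 0, 0], [0.5, 0, 0], [0.5, 0, 0], [0.8, 0, 0], [0.8, 0, 0], [0.8, 0, 0], [0.8, 0, 0], [0.8, 0, 0], [0.8, 0, 0], [0.8, 0, 0], [0.8, 0, 0], [0.8, 0, 0], [0.8, 0, 0], [0.8, 0, 0], [0.8, 0, 0], [0.8, 0, 0], [0.8, 0, 0], [0.8, 0, 0], [0, 0, 0], [0, 0, 0]], angular=[[0, 0, 0], [0, 0, 0], [0, 0, 0], [0, 0, 0], [0, 0, 0], [0, 0, 0], [0, 0, 0], [0, 0, 0], [0, 0, 0], [0, 0, 0], [0, 0, 0], [0, 0, 0], [0, 0, 0], [0, 0, 0], [0, 0, 0], [0, 0, 0], [0, 0, 0], [0, 0, 0], [0, 0, 0], [0, 0, 0]])

```text
clock: 13.4
position: [0.5004, 0.0706, 0.0381]
ee_rot: [2.088, 2.346, 0.004]
force: [0.5, 0.1, 0.4]
width: 0.437
gripper_force: 0.0
```

```bash
python3 -c "
from h import *
s=arm.observe()
f=np.array([np.cos(1.686),np.sin(1.686)]); print(s['position'][:2]+.0545*f)
go((.4802+.115*.052,.2388-.993*.052,.038),1.686)"; python3 jar.py "(.497,.12,.115)"
```

```text
[0.49418393 0.1247776 ]
t 13.4 pos [0.5004 0.0706 0.0381] head 1.687 j7 -0.063 F [0.5 0.1 0.4]
turn [ 0.002 -0.001  0.001] shift after cm [ 1.174e+01 -8.000e-02  1.000e-02] shift now [11.74 -0.07  0.02]
side (0.79, array([259., 250.])) (0.82, array([260., 235.]))
top (0.81, array([206., 239.])) (0.59, array([209., 234.]))
jar [0.4922 0.1286 0.1846] 0.8991273081593013 in dock [-0.1109  0.0008] yaw err 0.06941159829615873
jar [0.4926 0.1276 0.2085] 0.10502369668246447 in dock [-0.1119  0.0005] yaw err 0.09325196599143415
jar [0.4883 0.1503 0.0006] 0.7828312046637889 in dock [-0.0888  0.0021] yaw err -0.11457172063982224
```

Emit:
carry_out(claw=[4, 4, 4, 4, 4, 4, 4, 4, 4, 4, 4, 4, 4, 4, 4, 4, 4, 4, 4, 4], delta_pos=[[0.6, 0, 0], [0.6, 0, 0], [0.7, 0, 0], [0.7, 0, 0], [0.7, 0, 0], [0.7, 0, 0], [0.7, 0, 0], [0.7, 0, 0], [0.7, 0, 0], [0.7, 0, 0], [0.7, 0, 0], [0.7, 0, 0], [0.6, 0, 0], [0.6, 0, 0], [0.5, 0, 0], [0.5, 0, 0], [0.5, 0, 0], [0.4, 0, 0], [0, 0, 0], [0, 0, 0]], angular=[[0, 0, 0], [0, 0, 0], [0, 0, 0], [0, 0, 0], [0, 0, 0], [0, 0, 0], [0, 0, 0], [0, 0, 0], [0, 0, 0], [0, 0, 0], [0, 0, 0], [0, 0, 0], [0, 0, 0], [0, 0, 0], [0, 0, 0], [0, 0, 0], [0, 0, 0], [0, 0, 0], [0, 0, 0], [0, 0, 0]])

```text
clock: 15.7
position: [0.4879, 0.1826, 0.0383]
ee_rot: [2.089, 2.345, 0.004]
force: [0.2, 0.1, -0.3]
width: 0.437
gripper_force: 0.0
```

```bash
python3 -c "
from h import *
go((.4802+.115*.052,.2388-.993*.052,.038),1.686)"; python3 jar.py "(.482,.235,.115)"
```

```text
t 15.7 pos [0.4879 0.1826 0.0383] head 1.686 j7 -0.274 F [ 0.2  0.1 -0.3]
turn [ 0.003 -0.001  0.   ] shift after cm [ 0.48 -0.12  0.03] shift now [ 0.48 -0.12  0.03]
side (0.84, array([245., 276.])) (0.86, array([242., 264.]))
no jar top
jar [0.4969 0.2073 0.163 ] 0.3175903936849851 in dock [-0.0332 -0.013 ] yaw err 0.047759001964502
```

Emit:
carry_out(claw=[4, 4, 4, 4, 4, 4, 4], delta_pos=[[0.2, 0, 0], [0.2, 0, 0], [0.2, 0, 0], [0.1, 0, 0], [0, 0, 0], [0, 0, 0], [0, 0, 0]], angular=[[0, 0, 0], [0, 0, 0], [0, 0, 0], [0, 0, 0], [0, 0, 0], [0, 0, 0], [0, 0, 0]])

```text
clock: 16.7
position: [0.4875, 0.1844, 0.0383]
ee_rot: [2.091, 2.339, -0.003]
force: [1.8, -15.3, 6.9]
width: 0.434
gripper_force: 7.8
```

```bash
python3 -c "
from h import *
go((.4802+.115*.052,.2388-.993*.052,.038),1.686)
c=arm.get_image('top'); f=cv2.resize(c['frame'][180:290,130:260],None,fx=5,fy=5); cv2.imwrite('pics/home.png',f[:,:,::-1])
for k in arm.place_of('cap_top',c)[:3]: print(k['conf'],onplane(c,k['centre'],.0915))
c=arm.get_image('side')
for k in arm.place_of('cap_top',c)[:3]: print(k['conf'],onplane(c,k['centre'],.0915))
"
```

```text
t 16.7 pos [0.4875 0.1844 0.0383] head 1.683 j7 -0.286 F [  1.8 -15.3   6.9]
turn [ 0.002  0.004 -0.003] shift after cm [ 0.29 -0.1   0.03] shift now [ 0.29 -0.1   0.02]
0.89 [0.47698941 0.36067164 0.0915    ]
0.59 [ 0.47942973 -0.113435    0.0915    ]
0.94 [0.45476126 0.41460696 0.0915    ]
0.77 [0.47118172 0.24687851 0.0915    ]
0.77 [ 0.44153614 -0.03452211  0.0915    ]
```

View pics/home.png

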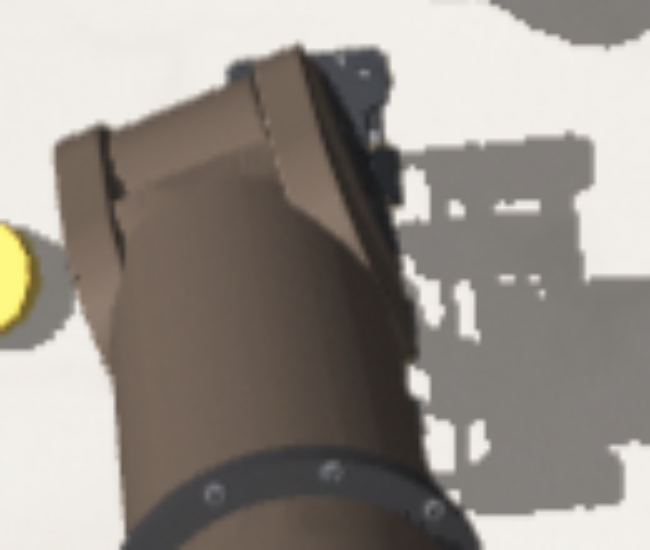

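The arm hides the dock in this crop, but the 15 N contact force and the position suggest the jar is against the back wall. I'll back off, rise and check.

Emit:
carry_out(claw=[4, 4, 4, 4, 4, 4, 4, 4], delta_pos=[[-1.0, 0, 0], [-3, 0, 0], [-4, 0, 0], [-2, 0, -4], [0, 0, -4], [0, 0, -4], [0, 0, -2], [0, 0, 0]], angular=[[0, 0, 0], [0, 0, 0], [0, 0, 0], [0, 0, 0], [0, 0, 0], [0, 0, 0], [0, 0, 0], [0, 0, 0]])

```text
clock: 17.7
position: [0.5, 0.0902, 0.1813]
ee_rot: [2.087, 2.342, 0.012]
force: [0.5, 0.3, -0.7]
width: 0.434
gripper_force: 0.0
```

```bash
python3 jar.py "(.480,.241,.115)"; python3 -c "
from h import *
go((.48,.241,.2),1.686-.8)
C={n:arm.get_image(n) for n in ('top','side')}
r={}
for n in C:
  for k in arm.place_of('cap_top',C[n])[:4]:
    p=onplane(C[n],k['centre'],.0915); 
    if np.hypot(*(p[:2]-[.48,.241]))<.04: print(n,k['conf'],p); r[n]=k['centre']
if len(r)==2: print(tri(ray(C['top'],r['top']),ray(C['side'],r['side'])))
f=[cv2.resize(C['top']['frame'][185:285,140:240],(500,500)),cv2.resize(C['side']['frame'][210:310,190:290],(500,500))]
cv2.imwrite('pics/home2.png',cv2.resize(np.hstack(f),(800,400))[:,:,::-1])
"
```

```text
side (0.76, array([247., 275.])) (0.83, array([244., 264.]))
top (0.84, array([178., 249.])) (0.78, array([172., 235.]))
jar [0.4795 0.2407 0.1491] 0.48916248809732044 in dock [0.002  0.0005] yaw err 0.033858667904412165
jar [0.4954 0.2064 0.2239] 0.3237179487179487 in dock [-0.0339 -0.0113] yaw err 0.10870372692290542
jar [0.4792 0.2426 0.1476] 0.11973116495187519 in dock [0.0039 0.0005] yaw err 0.03237668022688478
t 18.0 pos [0.4973 0.0894 0.177 ] head 1.686 j7 -0.127 F [-1.1 -0.3 -0.9]
turn [ 0.  -0.   0.8] shift after cm [ 10.65 -10.92  -2.3 ] shift now [15.25  0.03 -2.3 ]
top 0.61 [0.4803557  0.24422511 0.0915    ]
side 0.66 [0.47059928 0.25133614 0.0915    ]
(array([0.47830442, 0.244321  , 0.08302353]), np.float64(0.005500004074529032))
```

View pics/home2.png

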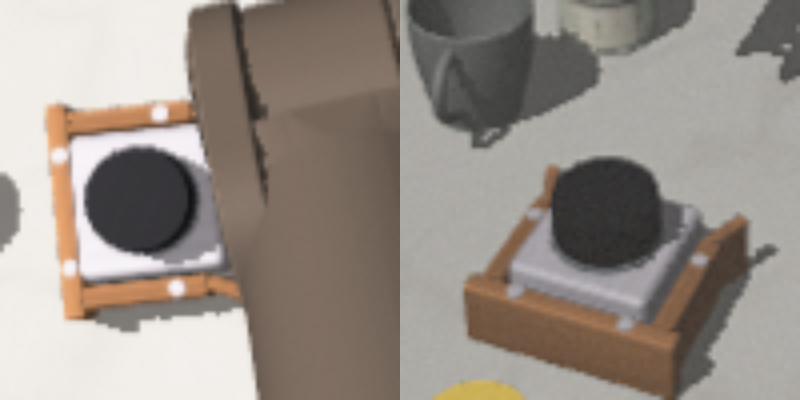

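The jar is home in the dock, as both crops show. Next I turn the gripper, open it and go above the cap.

Emit:
carry_out(claw=[9.1, 9.1, 9.1, 9.1, 9.1, 9.1, 9.1, 9.1, 9.1, 9.1, 9.1, 9.1, 9.1, 9.1, 9.1, 9.1], delta_pos=[[3.0, 0, -0.5], [4.0, 0, -0.5], [4.0, 0, -0.5], [4.2, 0, -0.5], [0, 0, 0], [0, 0, 0], [0, 0, 0], [0, 0, 0], [0, 0, 0], [0, 0, 0], [0, 0, 0], [0, 0, 0], [0, 0, 0], [0, 0, 0], [0, 0, 0], [0, 0, 0]], angular=[[0, 0, 0], [0, 0, 0], [0, 0, 0], [0, 0, 0], [0, 0, 0.143], [0, 0, 0.143], [0, 0, 0.143], [0, 0, 0.143], [0, 0, 0.143], [0, 0, 0.143], [0, 0, 0.143], [0, 0, 0.143], [0, 0, 0.143], [0, 0, 0.143], [0, 0, 0.143], [0, 0, 0]])

```text
clock: 19.8
position: [0.4805, 0.2406, 0.198]
ee_rot: [-3.137, -0.173, -0.004]
force: [-0.0, 0.5, -0.0]
width: 0.994
gripper_force: 0.0
```

```bash
python3 -c "
from h import *
go((.4795,.242,.068),.115)"
```

```text
t 19.8 pos [0.4805 0.2406 0.198 ] head 0.11 j7 -1.877 F [-0.   0.5 -0. ]
turn [ 0.    -0.002 -0.005] shift after cm [-0.08 -0.15 13.  ] shift now [-0.11 -0.15 13.  ]
```

Emit:
carry_out(claw=[9.1, 9.1, 9.1, 9.1, 9.1, 9.1, 9.1, 9.1], delta_pos=[[-0.1, -0.15, 3], [0, 0, 3], [0, 0, 2], [0, 0, 2], [0, 0, 1.5], [0, 0, 1.0], [0, 0, 0.5], [0, 0, 0]], angular=[[0, 0, 0], [0, 0, 0], [0, 0, 0], [0, 0, 0], [0, 0, 0], [0, 0, 0], [0, 0, 0], [0, 0, 0]])

```text
clock: 20.6
position: [0.4796, 0.2419, 0.0679]
ee_rot: [-3.136, -0.179, -0.003]
force: [-0.3, 0.9, 1.3]
width: 0.986
gripper_force: 0.0
```

Emit:
carry_out(claw=[6.0, 6.0, 6.0, 6.0, 6.0, 6.0, 6.0], delta_pos=[[0, 0, 0], [0, 0, 0], [0, 0, 0], [0, 0, 0], [0, 0, 0], [0, 0, 0], [0, 0, 0]], angular=[[0, 0, 0], [0, 0, 0], [0, 0, 0], [0, 0, 0], [0, 0, 0], [0, 0, 0], [0, 0, 0]], force=40)

```text
clock: 21.3
position: [0.4798, 0.2415, 0.0682]
ee_rot: [3.137, 0.176, 0.004]
force: [0.9, -3.0, -0.6]
width: 0.683
gripper_force: 40.0
```

```bash
python3 -c "
from h import *
go((.4795,.242,.068),.115); print(arm.observe()['ft_torque'])"
```

```text
t 21.3 pos [0.4798 0.2415 0.0682] head 0.112 j7 -1.798 F [ 0.9 -3.  -0.6]
turn [ 0.    -0.002 -0.003] shift after cm [-0.02 -0.06  0.02] shift now [-0.02 -0.06  0.02]
[-0.78740624 -0.0627066  -0.04905337]
```

Emit:
carry_out(claw=[6.0, 6.0, 6.0, 6.0, 6.0, 6.0, 6.0, 6.0, 6.0, 6.0], delta_pos=[[0, 0, -0.03], [0, 0, -0.045], [0, 0, -0.045], [0, 0, -0.045], [0, 0, -0.045], [0, 0, -0.045], [0, 0, -0.045], [0, 0, -0.045], [0, 0, -0.045], [0, 0, -0.03]], angular=[[0, 0, -0.1], [0, 0, -0.14], [0, 0, -0.14], [0, 0, -0.14], [0, 0, -0.14], [0, 0, -0.14], [0, 0, -0.14], [0, 0, -0.14], [0, 0, -0.14], [0, 0, -0.1]])

```text
clock: 22.3
position: [0.4815, 0.2393, 0.0726]
ee_rot: [2.364, 2.063, 0.003]
force: [5.8, -9.4, 0.4]
width: 0.685
gripper_force: 40.0
```

```bash
python3 -c "
from h import *
go((.4795,.242,.068),.115); print(arm.observe()['ft_torque'])"
```

```text
t 22.3 pos [0.4815 0.2393 0.0726] head 1.435 j7 -0.733 F [ 5.8 -9.4  0.4]
turn [ 0.004 -0.002  1.32 ] shift after cm [-0.17 -0.29  0.46] shift now [ 0.24 -0.24  0.46]
[-2.04608618 -1.19716776 -0.35694479]
```

Emit:
carry_out(claw=[7.8, 7.8, 7.8, 7.8, 6, 6, 6, 6, 6], delta_pos=[[0, 0, 0], [0, 0, 0], [0, 0, 0], [0, 0, 0], [0, 0, 0], [0, 0, 0], [0, 0, 0], [0, 0, 0], [0, 0, 0]], angular=[[0, 0, 0], [0, 0, 0], [0, 0, 0], [0, 0, 0], [0, 0, 0], [0, 0, 0], [0, 0, 0], [0, 0, 0], [0, 0, 0]])

```text
clock: 23.2
position: [0.4804, 0.2418, 0.0726]
ee_rot: [2.369, 2.061, 0.005]
force: [4.9, -1.0, 0.3]
width: 0.684
gripper_force: 40.0
```

Emit:
carry_out(claw=[6.0, 6.0, 6.0, 6.0, 6.0, 6.0, 6.0, 6.0, 6.0, 6.0, 6, 6, 6, 6, 6], delta_pos=[[0, 0, -0.03], [0, 0, -0.045], [0, 0, -0.045], [0, 0, -0.045], [0, 0, -0.045], [0, 0, -0.045], [0, 0, -0.045], [0, 0, -0.045], [0, 0, -0.045], [0, 0, -0.045], [0, 0, -0.045], [0, 0, -0.03], [0, 0, 0], [0, 0, 0], [0, 0, 0]], angular=[[0, 0, -0.1], [0, 0, -0.14], [0, 0, -0.14], [0, 0, -0.14], [0, 0, -0.14], [0, 0, -0.14], [0, 0, -0.14], [0, 0, -0.14], [0, 0, -0.14], [0, 0, -0.14], [0, 0, -0.14], [0, 0, -0.14], [0, 0, -0.14], [0, 0, -0.1], [0, 0, 0]])

```text
clock: 24.7
position: [0.4795, 0.2396, 0.0778]
ee_rot: [-0.271, 3.129, -0.005]
force: [-0.9, -7.9, 12.2]
width: 0.684
gripper_force: 40.0
```

```bash
python3 -c "
from h import *
go((.4795,.242,.068),.115); print(arm.observe()['ft_torque'],arm.observe()['joints'])"
```

```text
t 24.7 pos [0.4795 0.2396 0.0778] head -2.969 j7 0.822 F [-0.9 -7.9 12.2]
turn [-2.000e-03 -5.000e-03 -3.084e+00] shift after cm [ 0.03 -0.24  0.98] shift now [-0.04  0.24  0.98]
[-1.80518818 -0.01977558 -0.10190026] [-0.16884692  0.53086133 -0.54289645  1.91992523  0.38033548  0.79351841
  0.82157381]
```

Emit:
carry_out(claw=[6.0, 6.0, 6.0, 6.0, 6.0, 6.0, 6.0], delta_pos=[[0, 0, -0.05], [0, 0, -0.03], [0, 0, 0], [0, 0, 0], [0, 0, -0.1], [0, 0, -0.1], [0, 0, 0]], angular=[[0, 0, -0.14], [0, 0, -0.14], [0, 0, -0.14], [0, 0, -0.1], [0, 0, 0], [0, 0, 0], [0, 0, 0]])

```text
clock: 25.4
position: [0.4804, 0.2402, 0.0804]
ee_rot: [-1.061, 2.955, -0.004]
force: [2.4, -4.9, 2.9]
width: 0.685
gripper_force: 40.0
```

```bash
python3 -c "
from h import *
go((.4795,.242,.068),.115); print(arm.observe()['ft_torque'])"
```

```text
t 25.4 pos [0.4804 0.2402 0.0804] head -2.452 j7 1.255 F [ 2.4 -4.9  2.9]
turn [-0.003 -0.004 -2.567] shift after cm [-0.07 -0.19  1.24] shift now [-0.04  0.2   1.24]
[-1.0497362  -0.76974051 -0.13537385]
```

Emit:
carry_out(claw=[6.0, 6.0, 6.0, 6.0], delta_pos=[[0, 0, -0.2], [0, 0, -0.2], [0, 0, -0.2], [0, 0, 0]], angular=[[0, 0, 0], [0, 0, 0], [0, 0, 0], [0, 0, 0]])

```text
clock: 25.8
position: [0.4799, 0.2409, 0.0864]
ee_rot: [-1.062, 2.954, -0.003]
force: [3.3, -5.0, 0.2]
width: 0.685
gripper_force: 40.0
```

Emit:
carry_out(claw=[6.0, 6.0, 6.0, 6.0, 6.0, 6.0, 6, 6, 6], delta_pos=[[0, 0, -0.6], [0, 0, -1], [0, 0, -1], [0, 0, -2], [0, 0, -2], [0, 0, -2], [0, 0, -2], [0, 0, -2], [0, 0, 0]], angular=[[0, 0, 0], [0, 0, 0], [0, 0, 0], [0, 0, 0], [0, 0, 0], [0, 0, 0], [0, 0, 0], [0, 0, 0], [0, 0, 0]])

```text
clock: 26.7
position: [0.4802, 0.2436, 0.2158]
ee_rot: [-1.063, 2.948, 0.002]
force: [0.1, -0.8, -0.7]
width: 0.686
gripper_force: 40.0
```

```bash
python3 -c "
from h import *
C={n:arm.get_image(n) for n in ('top','side')}
cv2.imwrite('pics/lift.png',np.hstack([cv2.resize(C['top']['frame'][170:300,130:260],(400,400)),cv2.resize(C['side']['frame'][170:310,180:320],(400,400))])[:,:,::-1])
L=[]
for n in C:
  for k in arm.trace('coaster',C[n])[:3]:
    m=k['region']; e=cv2.fitEllipse(max(cv2.findContours(m.astype(np.uint8),0,1)[0],key=len))
    print(n,k['conf'],np.array(k['centre'])*[560,420],e,onplane(C[n],k['centre'],.009),m.sum())
  for k in arm.place_of('coaster',C[n])[:2]: print(n,'place',k['conf'],onplane(C[n],k['centre'],0))
s=arm.observe(); go((.427,-.318,.2),.115,s); print(s['joints'])
"
```

```text
top 0.87 [399.672 252.504] ((402.2896423339844, 255.10983276367188), (35.66128921508789, 36.83843994140625), 140.8636016845703) [ 0.44296005 -0.32206142  0.009     ] 1081
top 0.3 [273.392 178.29 ] ((276.3094482421875, 176.564697265625), (29.15699577331543, 32.32620620727539), 174.62351989746094) [0.6313819  0.00199316 0.009     ] 783
top place 0.65 [ 0.42877534 -0.32113455  0.        ]
side 0.73 [342.384 181.608] ((342.7919616699219, 181.21302795410156), (14.699991226196289, 28.788259506225586), 94.16080474853516) [ 0.43235598 -0.32467268  0.009     ] 354
side place 0.74 [ 0.42885349 -0.32170667  0.        ]
side place 0.51 [0.61984929 0.010342   0.        ]
t 27.0 pos [0.4789 0.2416 0.2115] head -2.45 j7 1.389 F [ 0.4 -0.1 -0.3]
turn [-1.000e-03 -1.000e-03 -2.565e+00] shift after cm [-11.58  55.     1.15] shift now [ 39.67 -39.81   1.15]
[ 0.00337428  0.41241288 -0.76871495  1.76459895  0.3200205   1.0929785
  1.38928643]
```

View pics/lift.png

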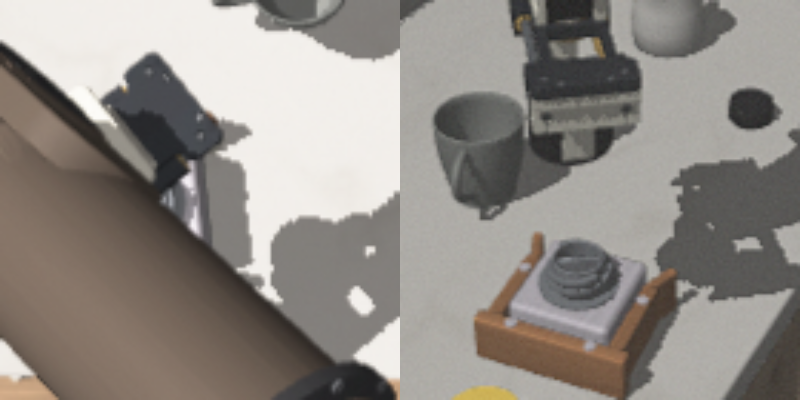

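The cap is off: the side view shows the bare threaded neck, with the jar still in the dock. Next I refine the coaster centre while heading over.

Emit:
carry_out(claw=[6, 6, 6, 6, 6, 6, 6, 6, 6, 6, 6, 6, 6, 6, 6, 6, 6], delta_pos=[[1.5, -1.5, 0.1], [2.4, -2.4, 0.1], [2.4, -2.4, 0.1], [2.4, -2.4, 0.1], [2.4, -2.4, 0.1], [2.4, -2.4, 0.1], [2.4, -2.4, 0], [2.4, -2.4, 0], [2.4, -2.4, 0], [2.4, -2.4, 0], [2.4, -2.4, 0], [2.4, -2.4, 0], [2.4, -2.4, 0], [2.4, -2.4, 0], [2.4, -2.4, 0], [0, 0, 0], [0, 0, 0]], angular=[[0, 0, 0], [0, 0, 0], [0, 0, 0], [0, 0, 0], [0, 0, 0], [0, 0, 0], [0, 0, 0], [0, 0, 0], [0, 0, 0], [0, 0, 0], [0, 0, 0], [0, 0, 0], [0, 0, 0], [0, 0, 0], [0, 0, 0], [0, 0, 0], [0, 0, 0]])

```text
clock: 28.7
position: [0.4321, -0.2525, 0.2052]
ee_rot: [-1.061, 2.955, 0.002]
force: [-0.6, 1.2, -0.7]
width: 0.685
gripper_force: 40.0
```

```bash
python3 -c "
from h import *
np.set_printoptions(precision=4,suppress=True)
A={n:cv2.imread('pics/'+n+'0.png')[:,:,::-1] for n in('top','side')}
o=[]
for n,(cx,cy) in {'top':(402,256),'side':(343,182)}.items():
  c=arm.get_image(n); h=cv2.cvtColor(np.ascontiguousarray(A[n]),cv2.COLOR_RGB2HSV)
  b=np.zeros((420,560),bool); b[cy-25:cy+25,cx-28:cx+28]=1
  m=b&(h[...,1]>55)
  k,l,st,_=cv2.connectedComponentsWithStats(m.astype(np.uint8)); i=1+st[1:,4].argmax(); m=l==i; print(n,st[i])
  m=cv2.drawContours(np.zeros((420,560),np.uint8),[cv2.convexHull(np.argwhere(m)[:,::-1].astype(np.int32))],-1,1,-1)>0
  o.append((c,m))
for q in (o,o[:1],o[1:]): print(*fit('coaster',(.432,-.324,0),q))
s=arm.observe(); go((.43,-.325,.2),-2.45,s); print(s['joints'])
"
```

```text
top [ 385  238   36   37 1061]
side [329 174  28  15 320]
[ 0.4339 -0.331   0.0431] 0.17207286225070562
[ 0.4343 -0.3312  0.1004] 0.03371547975376965
[ 0.4326 -0.3303  0.0653] 0.13391030684500393
t 28.8 pos [ 0.4327 -0.251   0.2056] head -2.449 j7 2.466 F [ 0.1  0.9 -0.2]
turn [-0.     0.003  0.001] shift after cm [ 4.92 -5.52  0.56] shift now [ 4.93 -5.52  0.55]
[ 0.9167  0.3229 -0.6251  1.8618  0.2166  1.0239  2.4659]
```

The two silhouettes agree on the coaster at (0.434, -0.331). I'll unwind joint 7 a bit and align over it.

Emit:
carry_out(claw=[6, 6, 6, 6, 6, 6], delta_pos=[[0, 0, 0], [0, 0, 0], [0, 0, 0], [0, 0, 0], [0, 0, 0], [0, 0, 0]], angular=[[0, 0, 0.14], [0, 0, 0.14], [0, 0, 0.14], [0, 0, 0.14], [0, 0, 0.14], [0, 0, 0]])

```text
clock: 29.4
position: [0.433, -0.2508, 0.206]
ee_rot: [0.014, 3.139, 0.001]
force: [0.7, -0.9, -0.2]
width: 0.681
gripper_force: 40.0
```

```bash
python3 -c "
from h import *
s=arm.observe(); go((.434,-.331,.08),3.132,s)"
```

```text
t 29.4 pos [ 0.433  -0.2508  0.206 ] head 3.133 j7 1.819 F [ 0.7 -0.9 -0.2]
turn [0.001 0.003 0.001] shift after cm [-0.18 -8.02 12.6 ] shift now [-0.14 -8.03 12.59]
```

Emit:
carry_out(claw=[6, 6, 6, 6, 6, 6, 6, 6, 6], delta_pos=[[-0.15, -2, 0], [0, -3, 0], [0, -3, 0], [0, 0, 3], [0, 0, 3], [0, 0, 3], [0, 0, 2.5], [0, 0, 1], [0, 0, 0]], angular=[[0, 0, 0], [0, 0, 0], [0, 0, 0], [0, 0, 0], [0, 0, 0], [0, 0, 0], [0, 0, 0], [0, 0, 0], [0, 0, 0]])

```text
clock: 30.3
position: [0.4333, -0.3311, 0.0799]
ee_rot: [0.009, 3.141, 0.004]
force: [-0.2, 0.2, 0.3]
width: 0.685
gripper_force: 40.0
```

```bash
python3 -c "
from h import *
s=arm.observe(); go((.434,-.331,.020),3.132,s)
c=arm.get_image('side'); d=arm.get_image('top')
cv2.imwrite('pics/over.png',np.hstack([cv2.resize(d['frame'][210:310,350:450],(400,400)),cv2.resize(c['frame'][120:220,290:390],(400,400))])[:,:,::-1])"
```

```text
t 30.3 pos [ 0.4333 -0.3311  0.0799] head 3.136 j7 1.866 F [-0.2  0.2  0.3]
turn [0.002 0.001 0.004] shift after cm [-0.07  0.01  5.99] shift now [-0.07 -0.    5.99]
```

View pics/over.png

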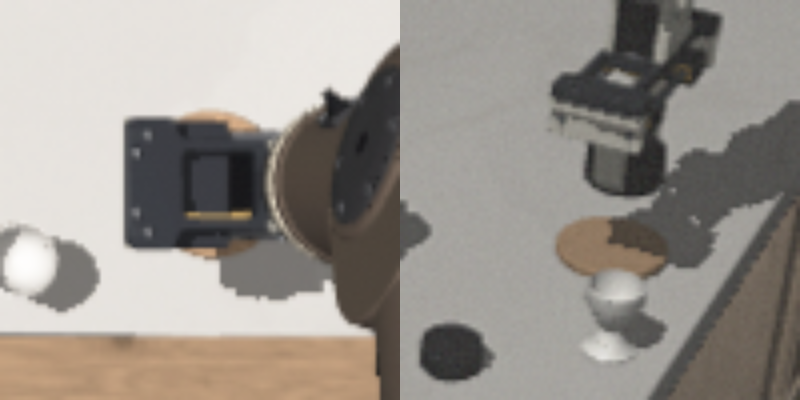

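The gripper sits centred over the coaster in both views, and the egg cup is clear. I'll lower the cap.

Emit:
carry_out(claw=[6, 6, 6, 6, 6, 6], delta_pos=[[0, 0, 2], [0, 0, 2], [0, 0, 1.2], [0, 0, 0.5], [0, 0, 0.3], [0, 0, 0]], angular=[[0, 0, 0], [0, 0, 0], [0, 0, 0], [0, 0, 0], [0, 0, 0], [0, 0, 0]])

```text
clock: 31.0
position: [0.4342, -0.3324, 0.0213]
ee_rot: [0.014, 3.138, 0.0]
force: [-0.4, -0.0, -0.4]
width: 0.685
gripper_force: 40.0
```

Emit:
carry_out(claw=[6, 6, 6, 6], delta_pos=[[0, 0, 0.1], [0, 0, 0.1], [0, 0, 0.1], [0, 0, 0]], angular=[[0, 0, 0], [0, 0, 0], [0, 0, 0], [0, 0, 0]])

```text
clock: 31.4
position: [0.4338, -0.3322, 0.0179]
ee_rot: [0.014, 3.139, 0.001]
force: [-1.3, -0.4, -0.2]
width: 0.682
gripper_force: 40.0
```

Emit:
carry_out(claw=[6, 6, 6, 6], delta_pos=[[0, 0, 0.1], [0, 0, 0.05], [0, 0, 0.05], [0, 0, 0]], angular=[[0, 0, 0], [0, 0, 0], [0, 0, 0], [0, 0, 0]])

```text
clock: 31.8
position: [0.4341, -0.3322, 0.0166]
ee_rot: [0.014, 3.139, 0.0]
force: [-2.5, 2.7, 8.5]
width: 0.682
gripper_force: 40.0
```

Contact (8.5 N up). Release and rise.

Emit:
carry_out(claw=[7.0, 8.0, 9.1, 9.1, 9.1, 9.1, 9.1, 9.1, 9.1, 9.1, 9.1, 9.1], delta_pos=[[0, 0, 0], [0, 0, 0], [0, 0, 0], [0, 0, 0], [0, 0, -0.5], [0, 0, -1], [0, 0, -2], [0, 0, -3], [0, 0, -4], [0, 0, -4], [0, 4, 0], [0, 0, 0]], angular=[[0, 0, 0], [0, 0, 0], [0, 0, 0], [0, 0, 0], [0, 0, 0], [0, 0, 0], [0, 0, 0], [0, 0, 0], [0, 0, 0], [0, 0, 0], [0, 0, 0], [0, 0, 0]])

```text
clock: 33.0
position: [0.4352, -0.2879, 0.1633]
ee_rot: [0.007, 3.136, 0.001]
force: [1.0, 0.6, -0.9]
width: 0.993
gripper_force: 0.0
```

Emit:
carry_out(claw=[9.1, 9.1, 9.1, 9.1, 9.1], delta_pos=[[0, 4, -1], [0, 4, -1], [0, 4, -1], [0, 4, -1], [0, 0, 0]], angular=[[0, 0, 0], [0, 0, 0], [0, 0, 0], [0, 0, 0], [0, 0, 0]])

```text
clock: 33.5
position: [0.436, -0.1267, 0.203]
ee_rot: [0.002, 3.136, 0.002]
force: [0.1, 0.3, 0.4]
width: 0.991
gripper_force: 0.0
```

```bash
python3 -c "
from h import *
np.set_printoptions(precision=4,suppress=True)
print(arm.observe()['position'])
c=arm.get_image('side'); d=arm.get_image('top')
cv2.imwrite('pics/end.png',np.hstack([cv2.resize(d['frame'][180:310,130:450],(480,195)),cv2.resize(c['frame'][130:310,180:380],(320,288))[:195]])[:,:,::-1]) if 0 else cv2.imwrite('pics/end.png',np.hstack([cv2.resize(d['frame'][210:310,350:450],(400,400)),cv2.resize(c['frame'][140:300,220:380],(400,400))])[:,:,::-1])
for n,k in(('top',d),('side',c)):
  for q in arm.place_of('cap',k)[:4]: print(n,q['conf'],onplane(k,q['centre'],.009))
  for q in arm.trace('cap',k)[:4]:
    p=onplane(k,q['centre'],.024); print(n,q['conf'],p)
    if np.hypot(*(p[:2]-[.434,-.331]))<.05: print('fit',fit('cap',(.434,-.331,0),[(k,q['region'])],.009))
"
```

```text
[ 0.436  -0.1267  0.203 ]
top 0.89 [0.4739 0.376  0.009 ]
top 0.48 [ 0.4833 -0.1213  0.009 ]
top 0.77 [ 0.492  -0.1191  0.024 ]
top 0.65 [0.4737 0.3826 0.024 ]
top 0.46 [ 0.4343 -0.3489  0.024 ]
fit (array([ 0.434 , -0.331 ,  0.1005]), np.float64(0.7538461538461538))
top 0.27 [0.4912 0.3055 0.024 ]
side 0.7 [0.479  0.3793 0.009 ]
side 0.58 [ 0.4684 -0.0968  0.009 ]
side 0.56 [ 0.4211 -0.3268  0.009 ]
side 0.55 [ 0.4264 -0.3088  0.009 ]
side 0.98 [0.4687 0.388  0.024 ]
side 0.64 [ 0.4786 -0.1071  0.024 ]
side 0.61 [ 0.4251 -0.3254  0.024 ]
fit (array([ 0.4319, -0.3388,  0.2032]), np.float64(0.23715334420880918))
```

View pics/end.png

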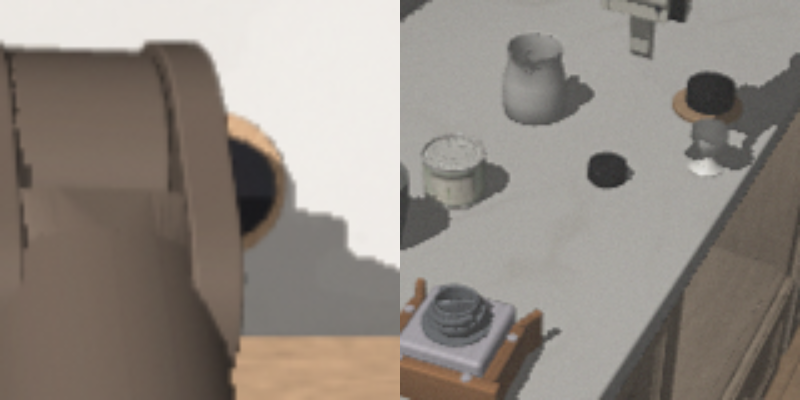

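The cap lies flat and centred on the coaster. The canister stands in the dock, the bystanders look undisturbed and the gripper is clear, so I'm handing in.

```bash
python3 -c "
from cell import arm
print(arm.sign_off())"
```

```text
the job is handed in; nothing more can be done
None
```

I handed the job in at about 34 s of the 72 s: the canister is home in the dock, and the unscrewed cap lies top up and centred on the cork coaster. The bystanders in the last pictures look unmoved; the hand-in gave no verdict back.

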